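# Seat the format block against its hidden stop

## Task

Slide the white format block that carries the round knob along its lane, under the metal guard, until you feel it meet the hidden stop and have pushed the stop's buffer fully in; do not force it on, or the whole stop is shoved out of its setting. Leave it seated there, let go, and leave the other block, the one with the bar handle, where it is.

Things in the scene. Friction and masses are not known exactly. Their poses are not given: they have to be found in the camera images.
- round_knob (a point): Centre of the round black knob (40 mm across, 28 tall, on an 18 mm stem) on the loose block to be seated: white plastic, 160 long, 64 wide, 28 high, 0.3 to 0.6 kg. x axis: along the lane towards the guard (the way to push); z up. The block's top is 26 mm below this point, its front end 140 mm ahead, its rear 20 mm behind. Sliding it takes 1 to 3 N.
- bar_grip (a point): Centre of the black bar handle (70 long along the lane, 16 wide, 16 high) on the other block, equal in size, in the parallel lane 110 mm to the side; either block may be in either lane. x axis: along the lane towards the guard. Its block's top is 30 mm below. Lanes are 68 mm wide with sides 14 mm high. This block stays where it is.
- buffer (a joint): Travel (m) of the buffer bar on the hidden stop's face: 0 untouched, 0.010 fully in. Gives way at about 2 N, stays where pushed. Hidden under the guard, a steel cover 48 mm above the table (grey housing on its rear, 78 mm); the knob stays in front of it. The block is seated after 75 to 165 mm of travel, different every time.
- fence (a joint): How far (m) the whole stop has been shoved back from its setting: 0 as set, up to 0.040. It is clamped and holds against about 22 N of push, beyond which it slips and does not come back.
Mind the look-alikes: they are no part of the job. Leave any red look-alike of the part that bears round_knob alone.

How it is judged (in metres and radians):
At the end, for the whole second after the job is handed in: The block with the round knob lies flat in its lane, more than 55 mm on from its start, with the stop's buffer at rest pushed in more than 6 mm of its 10 mm; the stop as a whole is shoved back less than 12 mm; the block with the bar handle is within 15 mm of its start (value of joint buffer above 0.006 m and value of joint fence below 0.012 m and distance of round_knob from where it was at the start of the episode above 0.055 m and angle between round_knob's own z axis and vertical below 0.1 rad and velocity of joint buffer below 0.005 m/s and distance of bar_grip from where it was at the start of the episode below 0.015 m); the robot touches nothing.
It fails at once if the stop is shoved out of its setting (12 mm or more) (value of joint fence above 0.012 m).
It fails at once if the block with the bar handle is moved by 15 mm or more (distance of bar_grip from where it was at the start of the episode above 0.015 m).
It also fails if it takes over 38 s, if anything falls off the work surface, if the arm or the gripper's body presses on something with over 40 N, if the wrist force passes 120 N, or if a joint passes its speed limit or range.

## Robot

A 7-joint arm with a two-finger parallel gripper is mounted at the origin on the work surface. World frame = base frame: x ahead of the robot, y to its left, z up, the work surface at z = 0. Lengths are in mm, angles in rad, forces in N, time in s.
With the tool pointing down it reaches from about 400 to 875 mm from the base axis. Payload 6.5 kg.
Tool frame: the origin (TCP) lies at the very end of the fingers, on their centre line; the grasp point (between the pads) lies 19 mm behind it; x points along the fingers, y is the direction in which the jaws open and shut, and the axes are right-handed (so a half turn about x gives the same grasp; the last joint's range is limited). The gripper opens to 88 mm and grips with 3 to 60 N. Pads are 18 mm wide; open, the fingers measure 123 mm over their backs; the gripper's body (75 mm by 187 mm) begins 45 mm behind the grasp point.
Start: joints at [-1.195, 0.536, -0.004, 1.538, 0.003, 1.067, -0.071], TCP at [277.913, 587.584, 238.716] pointing down, gripper open.
Joint ranges: [-2.7, 2.7], [-0.37, 2.16], [-1.27, 1.26], [0.24, 2.4], [-1.31, 4.45], [0.19, 1.91], [-2.76, 2.76]. Speed limits (rad/s): [2.39, 2.39, 3.14, 3.14, 3.14, 3.14, 3.14].

## Interface

Orientations are given as a 3x3 rotation matrix whose columns are the frame's x, y, z axes.
In Python, from plant import robot gives the robot as it stands.
- The arm moves only by the tool apply_moves, never from a script. Its arguments are lists of equal length, an entry for each row: "jaw": the gripper command: -1 is shut, 1 is fully open, values between are in proportion; "slide": the shift along the world's x, y, z in m, a list of three; "spin": the turn about the world's z in rad. A call has 1 to 10 rows; each row shifts and turns the commanded pose from where the row before left it; what a row does not reach is not made up. A row lasts 1/12 s, in which the tool goes at most 41.7 mm and 7.16 degrees, less where a joint would pass 70% of its speed; a pose out of reach is approached as far as the arm can. A call is refused whole if a number of a shift passes 0.0417 or a number of a turn 0.125, either way. A call with a gripper value outside its range is refused whole. The fingers move at their own pace and stop on an object; "newtons" is the grip in N (left out, the last holds). Time passes only in rows, so rows that do not move let the fingers close. It gives the time, the measured TCP pose, the force and the opening at its end, in the units of the state.
- robot.state(): the state, without advancing time (a new reading comes with each control period).
- robot.get_image(name): name is "scene" or "top" or "wrist"; returns a dict with "frame" (420x560x3 uint8, red, green, blue), "z_map" (420x560 float32, mm along the optical axis (not along the pixel's ray), 0 where there is no reading), "fx", "fy", "cx", "cy" (pixels), "R" (3x3) and "t" (3): a world point X has camera coordinates R X + t. Camera axes: x right, y down, z forward; pixel columns grow to the right and rows downward; lengths in mm; the calibration is good to about 2 mm. A picture is of the moment at which its call begins.
- robot.hand_in(): hands the job in, once; it reports no verdict.
The state is a dict: "time": time; "q": joint angles; "joint_vel": joint speeds; "joint_efforts": joint torques, N m; "ee_pos": TCP position; "tcp_rot": TCP orientation; "contact_force": force on the tool from outside, world axes, zero at the start; "ft_torque": the same for the moment, N m; "gripper_width": opening from 0.0 (shut) to 1.0 (fully open).
Only numpy, scipy, OpenCV 4.12 (cv2) and the standard library are available. Lean on these libraries where they do the work, as an engineer would, in place of code of your own. Each camera call takes 0.05 s, during which the arm holds its last target. There are 200 camera calls.

## Working session

There is one attempt and no reset: what is moved stays moved. The work goes in short steps, Python scripts to look and compute and a tool call to move; the robot and the scene stay as the last step left them, time stands still between calls to the robot, and variables do not carry over. Pictures are saved under pics/ and viewed, about 8 in all and at most 12, crops included, and the job is handed in when it is done.

Besides the shell and the picture viewer there is one more tool, called after "Call:" in YAML: its name, and indented under it one key for each argument. apply_moves: Moves the arm, as the interface text tells. Its arguments: {"type":"object","properties":{"jaw":{"type":"array","items":{"type":"number"}},"slide":{"type":"array","items":{"type":"array","items":{"type":"number"}}},"spin":{"type":"array","items":{"type":"number"}},"newtons":{"type":"number"}},"required":["jaw","slide","spin"]}

```bash
mkdir -p pics
cat > h.py <<'E'
import numpy as np, cv2
from plant import robot
def grab(n,f):
    d=robot.get_image(n); cv2.imwrite(f'pics/{f}.png',cv2.cvtColor(d['frame'],cv2.COLOR_RGB2BGR)); np.savez(f'pics/{f}.npz',**d); return d
def world(d,u,v):
    z=float(d['z_map'][v,u]); c=np.array([(u-d['cx'])/d['fx']*z,(v-d['cy'])/d['fy']*z,z]); return np.asarray(d['R']).T@(c-d['t'])
def wmap(d):
    z=d['z_map']; v,u=np.indices(z.shape); c=np.stack([(u-d['cx'])/d['fx']*z,(v-d['cy'])/d['fy']*z,z],-1); return (c-d['t'])@np.asarray(d['R'])
E
python3 - <<'E'
from h import *
a=grab('top','top0');b=grab('scene','sc0')
s=robot.state();print(s['time'],s['ee_pos'],s['tcp_rot'],s['contact_force'])
cv2.imwrite('pics/both.png',cv2.resize(np.hstack([cv2.imread('pics/top0.png'),cv2.imread('pics/sc0.png')]),(800,300)))
E
```

```text
0.1 [277.71217484 587.12215037 237.97432574] [[-5.36681466e-04  4.27535070e-01  9.03998604e-01]
 [-1.36830745e-03  9.03997574e-01 -4.27535396e-01]
 [-9.99998920e-01 -1.46639835e-03  9.98406785e-05]] [ 0.96022946  0.08964827 -0.05676965]
```

View pics/top0.png

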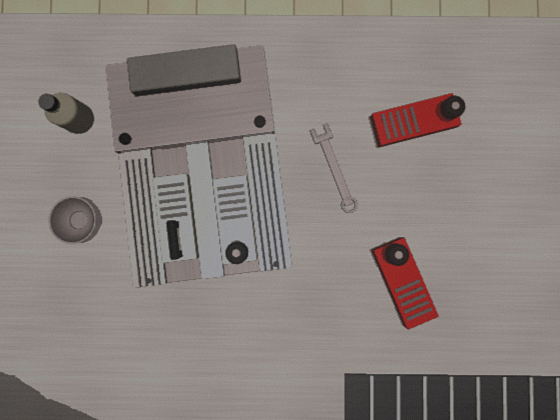

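View pics/sc0.png

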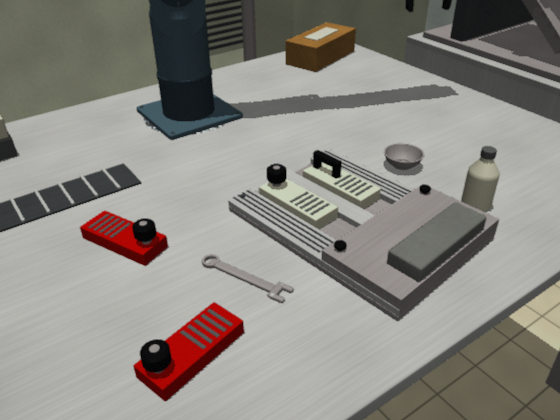

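The top view shows the round knob at about (236,252), the bar handle at (174,240), and the guard above them at rows 50–150. The two red look-alikes are at right.

Run:
```python
from h import *
d=dict(np.load('pics/top0.npz'));W=wmap(d);f=d['frame'].astype(int)
def blob(u0,u1,v0,v1,zmin,zmax):
    s=np.zeros(f.shape[:2],bool);s[v0:v1,u0:u1]=1
    m=s&(W[...,2]>zmin)&(W[...,2]<zmax)&(d['z_map']>0);p=W[m];return m.sum(),p.mean(0),p
for n,a in dict(knob=(215,260,230,275,45,80),bar=(155,195,210,270,45,80)).items():
    k,c,p=blob(*a);print(n,k,c.round(1),p.min(0).round(1),p.max(0).round(1)); 
    pc=p[:,:2]-p[:,:2].mean(0);w,v=np.linalg.eigh(pc.T@pc);print(v[:,1],np.sqrt(w/k))
# lane direction via edges of the knob's block: block top z~28
k,c,p=blob(212,265,170,250,22,34);print('blk',k,c)
cv=cv2.minAreaRect(p[:,:2].astype(np.float32));print(cv)
k,c,p=blob(100,280,40,155,40,60);print('guard',k,c,cv2.minAreaRect(p[:,:2].astype(np.float32)))
k,c,p=blob(100,280,40,155,65,90);print('housing',k,c,cv2.minAreaRect(p[:,:2].astype(np.float32)))
for uv in [(236,252),(232,200),(204,200),(204,270),(196,145),(259,121),(125,138),(245,270),(228,262),(262,200),(140,200)]: print(uv,world(d,*uv).round(1))
```

```text
knob 221 [483.6 -48.5  77.1] [464.1 -67.5  58.1] [502.6 -28.6  80. ]
[-0.43518815  0.90033953] [10.88651243 11.80647695]
bar 391 [505.   64.3  74.6] [469.9  52.4  45.1] [539.3  85.9  80. ]
[-0.99038349 -0.13834937] [ 5.03816569 20.56311134]
blk 1369 [561.16702746 -64.79160997  26.51407111]
((560.80810546875, -45.73732376098633), (149.4591064453125, 98.74870300292969), 0.6758756041526794)
guard 10114 [749.40012428  42.66646474  48.74809323] ((767.40283203125, 47.12547302246094), (165.87229919433594, 298.6220703125), 7.6466779708862305)
housing 4065 [812.0152385   52.05928821  78.00945532] ((814.2220458984375, 53.741180419921875), (66.88297271728516, 201.08792114257812), 7.709484100341797)
(236, 252) [483.9 -49.1  83.5]
(232, 200) [577.5 -36.   41.4]
(204, 200) [578.   18.7  25.1]
(204, 270) [446.7  16.1  27.3]
(196, 145) [682.1  35.1  28.6]
(259, 121) [721.5 -85.6  61.1]
(125, 138) [688.5 159.5  59.6]
(245, 270) [446.  -59.5  12.8]
(228, 262) [463.  -30.1  39.6]
(262, 200) [578.7 -91.1  28.6]
(140, 200) [576.9 139.5  26.5]
```

Call:
apply_moves:
  jaw: [-1,-1,-1,-1,-1,-1,-1,-1,-1,-1]
  slide:
    - [0.02,-0.034,0]
    - [0.02,-0.034,0]
    - [0.02,-0.034,0]
    - [0.02,-0.034,0]
    - [0.02,-0.034,0]
    - [0.02,-0.034,0]
    - [0.02,-0.034,0]
    - [0.02,-0.034,0]
    - [0.02,-0.034,0]
    - [0.02,-0.034,0]
  spin: [0.0575,0.0575,0.0575,0.0575,0.0575,0.0575,0.0575,0.0575,0.0575,0.0575]
  newtons: 20

```text
time: 0.93
ee_pos: [478.3, 245.6, 238.6]
tcp_rot: [[-0.0, -0.136, 0.991], [-0.0, 0.991, 0.136], [-1.0, -0.0, -0.0]]
contact_force: [1.0, -0.0, -0.5]
gripper_width: 0.267
```

Call:
apply_moves:
  jaw: [-1,-1,-1,-1,-1,-1,-1,-1,-1,-1]
  slide:
    - [-0.0044,-0.0302,0]
    - [-0.0044,-0.0302,0]
    - [-0.0044,-0.0302,0]
    - [-0.0044,-0.0302,0]
    - [-0.0044,-0.0302,0]
    - [-0.0044,-0.0302,0]
    - [-0.0044,-0.0302,0]
    - [-0.0044,-0.0302,0]
    - [-0.0044,-0.0302,0]
    - [-0.0044,-0.0302,0]
  spin: [0,0,0,0,0,0,0,0,0,0]

```text
time: 1.77
ee_pos: [433.2, -55.8, 238.6]
tcp_rot: [[-0.0, -0.133, 0.991], [0.0, 0.991, 0.133], [-1.0, 0.0, -0.0]]
contact_force: [0.6, 0.9, 0.7]
gripper_width: 0.007
```

Call:
apply_moves:
  jaw: [-1,-1,-1,-1,-1,-1,-1]
  slide:
    - [0,0,-0.035]
    - [0,0,-0.035]
    - [0,0,-0.03]
    - [0,0,-0.025]
    - [0,0,-0.01]
    - [0,0,0]
    - [0,0,0]
  spin: [0,0,0,0,0,0,0]

```text
time: 2.35
ee_pos: [433.5, -54.4, 103.5]
tcp_rot: [[-0.001, -0.133, 0.991], [-0.0, 0.991, 0.133], [-1.0, 0.0, -0.001]]
contact_force: [0.5, -0.1, 0.6]
gripper_width: 0.005
```

Run:
```python
from h import *
d=grab('wrist','w1');W=wmap(d)
s=robot.state();print(s['ee_pos'],s['contact_force'])
m=(W[...,2]>79)&(W[...,2]<88)&(d['z_map']>0)&(abs(W[...,0]-484)<40)&(abs(W[...,1]+49)<40);print(m.sum(),W[m].mean(0),W[m].min(0),W[m].max(0))
```

```text
[434.23214612 -54.46788259 104.17027365] [-0.1513077  -0.40461135  0.26973742]
22 [476.19300926 -47.9296144   79.77190928] [470.71785031 -48.98466812  79.16332682] [480.57027753 -47.05024609  80.91533347]
```

View pics/w1.png

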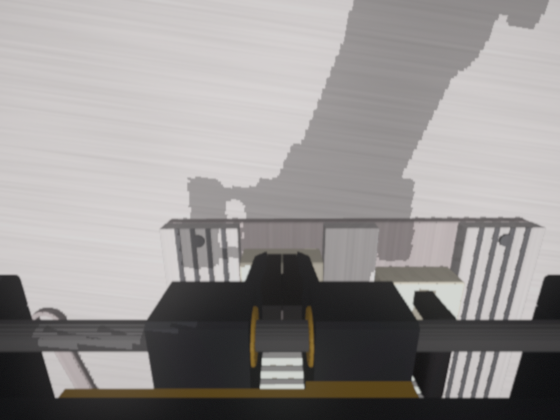

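The wrist view shows the shut fingers at column 282, centred on the block's rear end (columns 240–322, row 250). I'll descend behind it.

Call:
apply_moves:
  jaw: [-1,-1,-1,-1,-1,-1]
  slide:
    - [0,0,-0.024]
    - [0,0,-0.024]
    - [0,0,-0.015]
    - [0,0,-0.009]
    - [0,0,0]
    - [0,0,0]
  spin: [0,0,0,0,0,0]

```text
time: 2.9
ee_pos: [434.5, -54.5, 32.4]
tcp_rot: [[0.001, -0.133, 0.991], [-0.0, 0.991, 0.133], [-1.0, -0.0, 0.001]]
contact_force: [0.3, -1.3, -0.1]
gripper_width: 0.006
```

Call:
apply_moves:
  jaw: [-1,-1,-1,-1,-1,-1,-1,-1,-1,-1]
  slide:
    - [0.004,0.00053,0]
    - [0.004,0.00053,0]
    - [0.004,0.00053,0]
    - [0.004,0.00053,0]
    - [0.004,0.00053,0]
    - [0.004,0.00053,0]
    - [0.004,0.00053,0]
    - [0.004,0.00053,0]
    - [0.004,0.00053,0]
    - [0.004,0.00053,0]
  spin: [0,0,0,0,0,0,0,0,0,0]

```text
time: 3.73
ee_pos: [474.2, -49.1, 31.6]
tcp_rot: [[-0.0, -0.133, 0.991], [0.0, 0.991, 0.133], [-1.0, 0.0, -0.0]]
contact_force: [-1.6, 0.1, 0.4]
gripper_width: 0.002
```

```bash
cat > k.py <<'E'
from h import *
import sys
d=grab('top',sys.argv[1]);W=wmap(d);s=robot.state();print(s['time'],s['ee_pos'],s['contact_force'])
m=(W[...,2]>35)&(W[...,2]<47)&(d['z_map']>0)&(W[...,0]<680)&(W[...,1]<0)&(W[...,1]>-100);print('blk top',m.sum(),W[m].min(0) if m.any() else 0,W[m].max(0) if m.any() else 0)
E
python3 k.py t2
```

```text
3.7833 [475.3042137  -48.90177002  31.76626539] [-1.12409138 -0.93358567 -0.74598143]
blk top 2336 [507.54391371 -75.7424614   35.72459305] [ 6.47376911e+02 -1.46007618e-02  4.63465959e+01]
```

View pics/t2.png

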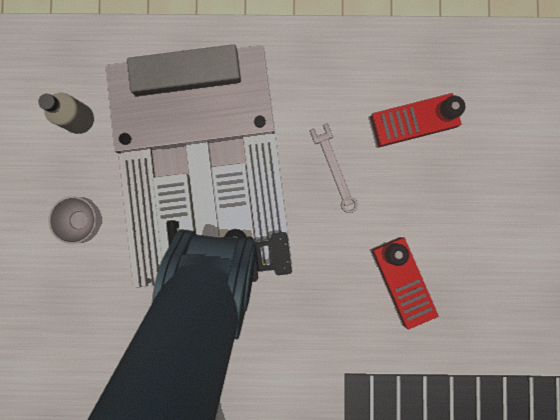

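The block is sliding: its front edge has gone from row 177 to row 165, about 20 mm, at low force. The bar block looks unmoved.

Call:
apply_moves:
  jaw: [-1,-1,-1,-1,-1,-1,-1,-1,-1,-1]
  slide:
    - [0.0035,0.00047,0]
    - [0.0035,0.00047,0]
    - [0.0035,0.00047,0]
    - [0.0035,0.00047,0]
    - [0.0035,0.00047,0]
    - [0.0035,0.00047,0]
    - [0.0035,0.00047,0]
    - [0.0035,0.00047,0]
    - [0.0035,0.00047,0]
    - [0.0035,0.00047,0]
  spin: [0,0,0,0,0,0,0,0,0,0]

```text
time: 4.62
ee_pos: [509.3, -44.4, 31.7]
tcp_rot: [[0.0, -0.133, 0.991], [-0.0, 0.991, 0.133], [-1.0, -0.0, 0.0]]
contact_force: [-0.2, -0.7, -0.1]
gripper_width: 0.004
```

Call:
apply_moves:
  jaw: [-1,-1,-1,-1,-1,-1,-1,-1,-1,-1]
  slide:
    - [0.0006,8e-05,0]
    - [0.0006,8e-05,0]
    - [0.0006,8e-05,0]
    - [0.0006,8e-05,0]
    - [0.0006,8e-05,0]
    - [0.0006,8e-05,0]
    - [0.0006,8e-05,0]
    - [0.0006,8e-05,0]
    - [0.0006,8e-05,0]
    - [0.0006,8e-05,0]
  spin: [0,0,0,0,0,0,0,0,0,0]

```text
time: 5.45
ee_pos: [515.0, -43.6, 31.7]
tcp_rot: [[0.0, -0.133, 0.991], [-0.0, 0.991, 0.133], [-1.0, -0.0, 0.0]]
contact_force: [-1.0, -0.1, 0.3]
gripper_width: 0.005
```

Call:
apply_moves:
  jaw: [-1,-1,-1,-1,-1,-1,-1,-1,-1,-1]
  slide:
    - [0.0006,8e-05,0]
    - [0.0006,8e-05,0]
    - [0.0006,8e-05,0]
    - [0.0006,8e-05,0]
    - [0.0006,8e-05,0]
    - [0.0006,8e-05,0]
    - [0.0006,8e-05,0]
    - [0.0006,8e-05,0]
    - [0.0006,8e-05,0]
    - [0.0006,8e-05,0]
  spin: [0,0,0,0,0,0,0,0,0,0]

```text
time: 6.28
ee_pos: [521.0, -42.8, 31.7]
tcp_rot: [[0.0, -0.133, 0.991], [0.0, 0.991, 0.133], [-1.0, 0.0, 0.0]]
contact_force: [-1.6, -0.2, -0.5]
gripper_width: 0.004
```

Call:
apply_moves:
  jaw: [-1,-1,-1,-1,-1,-1,-1,-1,-1,-1]
  slide:
    - [0.0006,8e-05,0]
    - [0.0006,8e-05,0]
    - [0.0006,8e-05,0]
    - [0.0006,8e-05,0]
    - [0.0006,8e-05,0]
    - [0.0006,8e-05,0]
    - [0.0006,8e-05,0]
    - [0.0006,8e-05,0]
    - [0.0006,8e-05,0]
    - [0.0006,8e-05,0]
  spin: [0,0,0,0,0,0,0,0,0,0]

```text
time: 7.12
ee_pos: [527.0, -42.0, 31.7]
tcp_rot: [[0.0, -0.133, 0.991], [-0.0, 0.991, 0.133], [-1.0, -0.0, 0.0]]
contact_force: [-0.9, 0.1, 0.2]
gripper_width: 0.008
```

Call:
apply_moves:
  jaw: [-1,-1,-1,-1,-1,-1,-1,-1,-1,-1]
  slide:
    - [0.0006,8e-05,0]
    - [0.0006,8e-05,0]
    - [0.0006,8e-05,0]
    - [0.0006,8e-05,0]
    - [0.0006,8e-05,0]
    - [0.0006,8e-05,0]
    - [0.0006,8e-05,0]
    - [0.0006,8e-05,0]
    - [0.0006,8e-05,0]
    - [0.0006,8e-05,0]
  spin: [0,0,0,0,0,0,0,0,0,0]

```text
time: 7.95
ee_pos: [533.0, -41.2, 31.7]
tcp_rot: [[0.0, -0.133, 0.991], [0.0, 0.991, 0.133], [-1.0, -0.0, 0.0]]
contact_force: [-0.4, -0.4, -0.8]
gripper_width: 0.006
```

Call:
apply_moves:
  jaw: [-1,-1,-1,-1,-1,-1,-1,-1,-1,-1]
  slide:
    - [0.0006,8e-05,0]
    - [0.0006,8e-05,0]
    - [0.0006,8e-05,0]
    - [0.0006,8e-05,0]
    - [0.0006,8e-05,0]
    - [0.0006,8e-05,0]
    - [0.0006,8e-05,0]
    - [0.0006,8e-05,0]
    - [0.0006,8e-05,0]
    - [0.0006,8e-05,0]
  spin: [0,0,0,0,0,0,0,0,0,0]

```text
time: 8.78
ee_pos: [539.0, -40.4, 31.7]
tcp_rot: [[0.0, -0.133, 0.991], [0.0, 0.991, 0.133], [-1.0, -0.0, 0.0]]
contact_force: [-1.8, 0.1, -0.0]
gripper_width: 0.004
```

Call:
apply_moves:
  jaw: [-1,-1,-1,-1,-1,-1,-1,-1,-1,-1]
  slide:
    - [0.0006,8e-05,0]
    - [0.0006,8e-05,0]
    - [0.0006,8e-05,0]
    - [0.0006,8e-05,0]
    - [0.0006,8e-05,0]
    - [0.0006,8e-05,0]
    - [0.0006,8e-05,0]
    - [0.0006,8e-05,0]
    - [0.0006,8e-05,0]
    - [0.0006,8e-05,0]
  spin: [0,0,0,0,0,0,0,0,0,0]

```text
time: 9.62
ee_pos: [545.0, -39.6, 31.7]
tcp_rot: [[0.0, -0.133, 0.991], [0.0, 0.991, 0.133], [-1.0, -0.0, 0.0]]
contact_force: [-1.7, -0.4, 0.6]
gripper_width: 0.007
```

Call:
apply_moves:
  jaw: [-1,-1,-1,-1,-1,-1,-1,-1,-1,-1]
  slide:
    - [0.0006,8e-05,0]
    - [0.0006,8e-05,0]
    - [0.0006,8e-05,0]
    - [0.0006,8e-05,0]
    - [0.0006,8e-05,0]
    - [0.0006,8e-05,0]
    - [0.0006,8e-05,0]
    - [0.0006,8e-05,0]
    - [0.0006,8e-05,0]
    - [0.0006,8e-05,0]
  spin: [0,0,0,0,0,0,0,0,0,0]

```text
time: 10.45
ee_pos: [551.0, -38.8, 31.7]
tcp_rot: [[0.0, -0.133, 0.991], [-0.0, 0.991, 0.133], [-1.0, -0.0, -0.0]]
contact_force: [-1.6, -0.3, 0.5]
gripper_width: 0.005
```

Call:
apply_moves:
  jaw: [-1,-1,-1,-1,-1,-1,-1,-1,-1,-1]
  slide:
    - [0.0006,8e-05,0]
    - [0.0006,8e-05,0]
    - [0.0006,8e-05,0]
    - [0.0006,8e-05,0]
    - [0.0006,8e-05,0]
    - [0.0006,8e-05,0]
    - [0.0006,8e-05,0]
    - [0.0006,8e-05,0]
    - [0.0006,8e-05,0]
    - [0.0006,8e-05,0]
  spin: [0,0,0,0,0,0,0,0,0,0]

```text
time: 11.28
ee_pos: [556.4, -38.2, 31.5]
tcp_rot: [[-0.001, -0.133, 0.991], [-0.0, 0.991, 0.133], [-1.0, -0.0, -0.001]]
contact_force: [-3.2, 0.3, 0.0]
gripper_width: 0.01
```

Call:
apply_moves:
  jaw: [-1,-1,-1,-1,-1,-1,-1,-1]
  slide:
    - [0.0005,7e-05,0]
    - [0.0005,7e-05,0]
    - [0.0005,7e-05,0]
    - [0.0005,7e-05,0]
    - [0.0005,7e-05,0]
    - [0.0005,7e-05,0]
    - [0.0005,7e-05,0]
    - [0.0005,7e-05,0]
  spin: [0,0,0,0,0,0,0,0]

```text
time: 11.95
ee_pos: [561.0, -37.4, 31.7]
tcp_rot: [[0.0, -0.133, 0.991], [0.0, 0.991, 0.133], [-1.0, 0.0, 0.0]]
contact_force: [-2.8, -1.7, -1.5]
gripper_width: 0.004
```

Call:
apply_moves:
  jaw: [-1,-1,-1,-1]
  slide:
    - [0.0005,7e-05,0]
    - [0.0005,7e-05,0]
    - [0.0005,7e-05,0]
    - [0.0005,7e-05,0]
  spin: [0,0,0,0]

```text
time: 12.28
ee_pos: [563.0, -37.2, 31.7]
tcp_rot: [[0.0, -0.133, 0.991], [0.0, 0.991, 0.133], [-1.0, -0.0, 0.0]]
contact_force: [-3.5, -1.4, -1.9]
gripper_width: 0.006
```

Call:
apply_moves:
  jaw: [-1,-1,-1,-1]
  slide:
    - [0.0005,7e-05,0]
    - [0.0005,7e-05,0]
    - [0.0005,7e-05,0]
    - [0.0005,7e-05,0]
  spin: [0,0,0,0]

```text
time: 12.62
ee_pos: [564.7, -37.0, 31.7]
tcp_rot: [[-0.001, -0.133, 0.991], [-0.0, 0.991, 0.133], [-1.0, 0.0, -0.001]]
contact_force: [-4.3, -1.0, 1.7]
gripper_width: 0.005
```

Call:
apply_moves:
  jaw: [-1,-1,-1]
  slide:
    - [0.0005,7e-05,0]
    - [0.0005,7e-05,0]
    - [0.0005,7e-05,0]
  spin: [0,0,0]

```text
time: 12.87
ee_pos: [564.8, -37.0, 31.6]
tcp_rot: [[-0.003, -0.133, 0.991], [-0.0, 0.991, 0.133], [-1.0, 0.0, -0.003]]
contact_force: [-8.4, -1.0, 3.5]
gripper_width: 0.007
```

Call:
apply_moves:
  jaw: [-1,-1,-1]
  slide:
    - [0.0005,7e-05,0]
    - [0.0005,7e-05,0]
    - [0,0,0]
  spin: [0,0,0]

```text
time: 13.12
ee_pos: [564.8, -37.0, 31.3]
tcp_rot: [[-0.005, -0.132, 0.991], [-0.0, 0.991, 0.132], [-1.0, 0.001, -0.005]]
contact_force: [-9.3, -2.4, 4.5]
gripper_width: 0.007
```

A hard stop: the TCP stays at x = 564.8 while the force climbs past 9 N, after roughly 10 mm of raised force. I'll back off and rise.

Call:
apply_moves:
  jaw: [-1,-1,-1,-1,-1,-1,-1,-1,-1,-1]
  slide:
    - [-0.004,-0.00053,0]
    - [-0.008,-0.00106,0]
    - [-0.012,-0.0016,0]
    - [-0.012,-0.0016,0]
    - [0,0,0.02]
    - [0,0,0.035]
    - [0,0,0.035]
    - [0,0,0.035]
    - [-0.03,0,0.02]
    - [0,0,0]
  spin: [0,0,0,0,0,0,0,0,0,0]

```text
time: 13.95
ee_pos: [501.0, -41.7, 180.9]
tcp_rot: [[0.006, -0.132, 0.991], [0.001, 0.991, 0.132], [-1.0, -0.0, 0.006]]
contact_force: [-1.2, -0.2, -1.0]
gripper_width: 0.001
```

Call:
apply_moves:
  jaw: [-1,-1,-1,-1,-1,-1,-1,-1,-1,-1]
  slide:
    - [0,-0.03,0.01]
    - [0,-0.03,0]
    - [0,-0.03,0]
    - [0,-0.03,0]
    - [0,-0.03,0]
    - [0,-0.03,0]
    - [0,-0.03,0]
    - [0,-0.03,0]
    - [0,-0.03,0]
    - [0,0,0]
  spin: [0,0,0,0,0,0,0,0,0,0]

```text
time: 14.78
ee_pos: [500.3, -318.7, 186.9]
tcp_rot: [[0.002, -0.126, 0.992], [-0.005, 0.992, 0.126], [-1.0, -0.006, 0.001]]
contact_force: [-1.2, -0.2, 0.7]
gripper_width: 0.003
```

```bash
python3 k.py t3
python3 - <<'E'
from h import *
for n in('top0','t3'):
    d=dict(np.load(f'pics/{n}.npz'));W=wmap(d)
    for nm,(x0,x1,y0,y1) in dict(knob=(440,660,-75,0),bar=(440,580,35,100)).items():
        m=(W[...,2]>(78 if nm=='knob' else 70))&(W[...,2]<90)&(W[...,0]>x0)&(W[...,0]<x1)&(W[...,1]>y0)&(W[...,1]<y1)&(d['z_map']>0);print(n,nm,m.sum(),W[m].mean(0).round(1))
E
```

```text
14.8333 [ 500.79045417 -315.23339829  186.55685691] [-0.6542689   0.17869945 -0.58229343]
blk top 1382 [573.51458749 -65.74693957  35.09843515] [ 6.79900553e+02 -3.70240536e-03  4.55761402e+01]
top0 knob 325 [482.7 -48.4  80.4]
top0 bar 370 [504.9  65.2  77.5]
t3 knob 316 [595.6 -33.5  80.5]
t3 bar 372 [504.7  65.1  77.4]
```

View pics/t3.png

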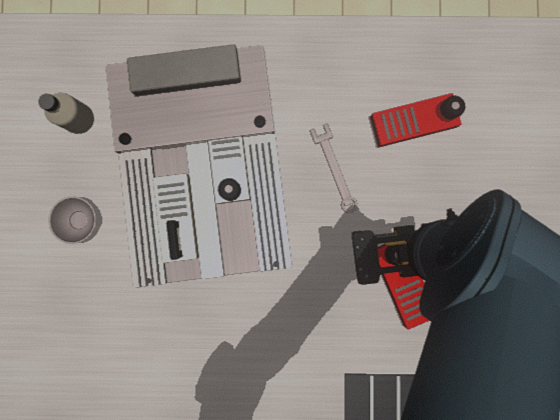

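The knob is now at (229,188), the block is flat in its lane, and the bar handle is unmoved at (174,240). The arm is clear, so I'm handing in.

```bash
python3 -c "from plant import robot; print(robot.hand_in())"
```

```text
the job is handed in; nothing more can be done
None
```

I pushed the round-knob block along its lane with shut fingers against its rear end until it met the hidden stop, then backed off, raised the arm clear and handed in at about 14.8 s.

- **Seating:** The force along the lane was about 1–2 N while sliding and 3–4 N over roughly the last 10 mm, as expected for the buffer going in. Then the tool stopped dead at x = 564.8 mm while the force rose to about 9–10 N, well under the roughly 22 N at which the stop slips.
- **Final check:** The top camera put the knob about 114 mm on from its start, with its top at the same height as before. The bar handle moved about 0.2 mm, and the arm touched nothing.
- **Not seen directly:** The buffer and the stop are hidden under the guard, so their state is judged from force and position only. No check failed. The force readings scatter by roughly 1 N, so the exact point of first buffer contact is only known to within a few millimetres.

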